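# Pull the filter from the desktop air cleaner

## Robot

A 7-joint arm with a two-finger parallel gripper is mounted at the origin on the work surface. World frame = base frame: x ahead of the robot, y to its left, z up, the work surface at z = 0. Lengths are in m, angles in rad, forces in N, time in s.
With the tool pointing down it reaches from about 0.35 to 0.9 m from the base axis. Payload 19.9 kg.
Tool frame: the origin (TCP) lies on the centre line of the jaws, within the pads' length; the fingertips stand 22 mm ahead of it and the grasp point (between the pads) lies 3 mm ahead of it (robot.tcp_to_tips is the distance from the TCP to the fingertips, in m); z points along the fingers, y is the line along which they close (so a half turn about z gives the same grasp; the last joint's range is limited). The gripper opens to 94 mm and grips with 3 to 60 N. Pads are 16 mm wide; open, the fingers measure 119 mm over their backs; the gripper's body (75 mm by 177 mm) begins 78 mm behind the grasp point.
Start: joints at [1.177, 0.417, -0.01, 1.614, 0.005, 1.111, -0.053], TCP at [0.216, -0.586, 0.227] pointing down, gripper open.
Joint ranges: [-2.81, 2.81], [-0.39, 2.02], [-1.27, 1.25], [0.06, 2.57], [-1.19, 4.33], [0.19, 2], [-2.82, 2.82]. Speed limits (rad/s): [1.89, 1.89, 2.39, 2.39, 3.01, 3.01, 3.01].

## Interface

Orientations are given as a 3x3 rotation matrix whose columns are the frame's x, y, z axes.
In Python, from rig import robot, grab_frame, camera_info, recognise, cut_out, tip_of, readout gives the robot as it stands. Calls block until the motion is done:
- robot.move_ptp(position, orientation): joint-space move of the TCP to a pose.
- robot.move_linear(position, velocity=0.15, frame=None, threshold=None): straight line of the TCP; frame=None keeps the orientation; velocity is the mean speed in m/s. With threshold (N) it stops when the force on the tool has changed by that much, and returns True; else False.
- robot.goto_joints(angles): joint-space move.
- robot.gripper_to(opening): finger opening in m; the grip force is fixed at half the most; returns when the fingers have stopped.
- robot.pause(seconds).
- robot.ik(position, orientation): joint angles nearest the present ones, or None.
- grab_frame(name): name is "scene" or "top" or "wrist"; returns (picture, depth): 400x640x3 uint8, red, green, blue; 400x640 float32, m along the optical axis (not along the pixel's ray), 0 where there is no reading.
- camera_info(name): a dict with "fx", "fy", "cx", "cy" (pixels), "rvec" (rotation vector, rad) and "tvec" (3), from world to camera coordinates, as OpenCV has them. Camera axes: x right, y down, z forward; pixel columns grow to the right and rows downward; lengths in m; the calibration is good to about 2 mm. A picture is of the moment at which its call begins: read the wrist's pose just before it. camera_info takes no time and is no camera call; for the wrist camera it gives the pose at the moment of the call.
A pose or a line that the arm cannot do raises robot.PlanningError and nothing moves.
- robot.sign_off(): hands the job in; it is judged then, once.
Trained networks look in the newest picture that a camera, given by its name, has taken for a name from the list of things; names that differ only in an ending like _2 or _b are one class to them, and where a whole thing is asked for, a point or a joint stands for the part that bears it (a point fixed in the world has none). Each returns a list of dicts, best first, with "p" (0 to 1); they miss things now and then, are a little off and sometimes report something else, mostly with a low value. They report only what shows in the picture. A call takes as long as a camera call.
- recognise(camera, query): "pixel" ([row, column] in pixels, amid what is visible of it).
- cut_out(camera, query): "pixels" (400x640 bool, what is visible of it) and "pixel" ([row, column] in pixels, amid what is visible of it).
- tip_of(camera, query): "pixel" ([row, column] in pixels: a listed point, or the origin of a listed thing).
Readings, each from a call of its own:
- readout.get_time(): time.
- readout.get_qpos(): joint angles.
- readout.get_joint_vel(): joint speeds.
- readout.get_effort(): joint torques, N m.
- readout.get_ee_pos(): TCP position.
- readout.get_tool_rot(): TCP orientation.
- readout.get_force(): force on the tool from outside, world axes, zero at the start.
- readout.get_moment(): the same for the moment, N m.
- readout.get_opening(): finger opening in m.
- readout.get_grasp_force(): force on a finger pad.
Only numpy, scipy, OpenCV 4.12 (cv2) and the standard library are available. Lean on these libraries where they do the work, as an engineer would, in place of code of your own. Each camera call takes 0.05 s, during which the arm holds its last target. There are 200 camera calls.

## Task

The dust drawer of the desktop air cleaner has been emptied and left open: push it fully shut first. Then lift the top flap and leave it standing open, draw the filter cassette out of its slot, and hold it upright over the middle of the cork mat, its lower edge about 10 cm above the mat, for inspection. Finish while still holding it there in the gripper, motionless and touching nothing else; do not disturb the lunch box, the bottle or the mug.

Things in the scene. Friction and masses are not known exactly. Their poses are not given: they have to be found in the camera images.
- cleaner: White desktop air cleaner, fixed, 164 (x) x 180 (y) mm. Origin: centre of its underside; +z up, -x is its front, facing the robot within 15 degrees. A low front step (x -82 to -27 mm, top z = 64 mm) houses the dust drawer; the taller body behind it (x -27 to 82, rim z = 140 mm) is topped by the flap. Under the flap: an open well (x -21 to 76, y -84 to 84 mm) with a deck at z = 98 mm.
- drawer (a joint): Dust drawer in the front step: 0 = fully shut, grows to 0.06 m as it slides out along the cleaner's -x. At the start it stands open by 30 to 55 mm. It slides with about 1 N of friction and stays where it is left.
- drawer_front (a point): Centre of the outer face of the drawer's front panel (panel 150 mm wide along the cleaner's y, 48 mm tall, from z = 8 to 56 mm, this point at z = 32 mm). With the drawer shut it lies at cleaner x = -90 mm. Moves with the drawer.
- flap (a joint): Top flap of the cleaner: 0 = closed (level), grows to 1.9 rad as its front edge is lifted up and back about the hinge at its rear edge; 1.57 = upright. Closed at the start. A stiff hinge (about 0.14 N m of friction) keeps it where it is left; lifting it by the bar takes about 2 to 3 N.
- flap_hinge (a point): Middle of the flap's hinge line, at cleaner (81, 0, 143) mm; the hinge line runs along the cleaner's y. Its axes turn with the flap.
- flap_bar (a point): Centre of the flap's bar handle: a round bar 10 mm thick, 72 mm long along the cleaner's y, on 10 mm posts at its ends. With the flap closed it is 96 mm ahead (-x) of the hinge and 33 mm above it (z = 176 mm), with 25 mm free between bar and flap. The flap is 6 mm thick and reaches 12 mm past the centre of the bar at the front.
- filter: Grey filter cassette with pleated paper faces, 100 to 210 g, standing hidden in the slot under the flap, 2 mm of play, x and y along the cleaner's. Frame 16 (x) x 104 (y) x 92 mm tall, pull tab on top (122 mm in all). Origin: centre of its lower edge, at cleaner (20, 0, 6) mm; z up along its height. Lifted straight up by 140 mm it clears the rim.
- filter_tab (a point): A point on the cassette's pull tab, on its centre line, 110 mm above its lower edge. The tab is 12 (x) x 44 (y) x 30 mm tall, from 92 to 122 mm above the lower edge. In the cleaner it stands in the well from deck level (z = 98 mm) to z = 128 mm, with 35 mm free before it and 50 mm behind it.
- mat: Square cork mat 140 x 140 x 4 mm lying on the table to the left or right of the cleaner, fixed. Origin: centre of its underside.
- lunchbox: Flat black lunch box with a pale lid, 130 x 170 x 42 mm, on the other side of the cleaner from the mat; leave alone. Origin: centre of its underside.
- bottle: Closed tea bottle, 66 mm in diameter, 200 mm tall, standing; leave alone. Origin: centre of its underside.
- mug: White mug, 80 mm in diameter, 90 mm tall, handle on its +y side; leave alone. Origin: centre of its underside.

How it is judged:
By the outcome, as a careful person would: the job done as asked, in the order asked, and still so for the second after the job is handed in, while the arm keeps its last pose, push and grip.
It also fails if it takes over 67 s, if anything falls off the work surface, if the arm or the gripper's body presses on something with over 40 N, if the wrist force passes 120 N, or if a joint passes its speed limit or range.

## Working session

There is one attempt and no reset: what is moved stays moved. The work goes in short steps, each a Python script; the robot and the scene stay as the last script left them, time stands still between calls to the robot, and variables do not carry over. Pictures are saved under pics/ and viewed, at most 10 in all, crops included, and the job is handed in when it is done.

```bash
ls; mkdir -p pics; cat > h.py <<'E'
import numpy as np, cv2
from rig import robot, grab_frame, camera_info, recognise, cut_out, tip_of, readout
def cam(n):
    c=camera_info(n); R=cv2.Rodrigues(np.array(c["rvec"],float))[0]; return c,R,np.array(c["tvec"],float).ravel()
def cloud(n,depth,info=None):
    c,R,t=info or cam(n); v,u=np.mgrid[:400,:640]
    P=np.stack([(u-c["cx"])/c["fx"]*depth,(v-c["cy"])/c["fy"]*depth,depth],-1)
    W=(P-t)@R; W[depth<=0]=np.nan; return W
def ray_z(n,px,z,info=None):
    c,R,t=info or cam(n); d=np.array([(px[1]-c["cx"])/c["fx"],(px[0]-c["cy"])/c["fy"],1])@R; o=-t@R
    return o+d*(z-o[2])/d[2]
def save(n,img): cv2.imwrite(f"pics/{n}.png",cv2.cvtColor(img,cv2.COLOR_RGB2BGR))
E
cat > a.py <<'E'
from h import *
np.set_printoptions(precision=4,suppress=True)
ims=[]
for n in ("top","scene"):
    im,d=grab_frame(n); ims.append(im); W=cloud(n,d); np.save(n+"W.npy",W)
    for q in ("cleaner","drawer_front","flap_bar","flap_hinge","mat","lunchbox","bottle","mug"):
        r=tip_of(n,q)[:1]
        for e in r:
            p=np.round(e["pixel"]).astype(int); z={"drawer_front":.032,"flap_bar":.176,"flap_hinge":.143}.get(q,0)
            print(n,q,round(e["p"],2),p,"ray",ray_z(n,e["pixel"],z),"depth",W[min(p[0],399),min(p[1],639)])
    for q in ("mat","cleaner","flap_bar","drawer_front","bottle","mug","lunchbox"):
        r=cut_out(n,q)[:1]
        for e in r:
            w=W[e["pixels"]]; w=w[~np.isnan(w[:,0])]
            print(" cut",q,round(e["p"],2),len(w),np.percentile(w,2,axis=0),np.percentile(w,98,axis=0)); np.save(f"{n}_{q}.npy",w)
    save(n,im)
print(readout.get_time(),readout.get_ee_pos(),readout.get_tool_rot())
cv2.imwrite("pics/both.png",cv2.cvtColor(np.vstack([cv2.resize(i,(480,300)) for i in ims]),cv2.COLOR_RGB2BGR))
E
python3 a.py
```

```text
pics
rig.py
top cleaner 0.81 [209 308] ray [0.582  0.0559 0.    ] depth [0.5616 0.0498 0.181 ]
top drawer_front 0.51 [182 444] ray [ 0.6641 -0.3302  0.032 ] depth [ 0.6692 -0.3369  0.0088]
top flap_bar 0.82 [208 307] ray [0.5636 0.0532 0.176 ] depth [0.5637 0.0522 0.1838]
top flap_hinge 0.94 [171 299] ray [0.6614 0.0759 0.143 ] depth [0.6935 0.0857 0.0001]
top mat 0.71 [238 208] ray [0.4925 0.3391 0.    ] depth [0.4918 0.3374 0.0073]
top bottle 0.62 [170 226] ray [0.6908 0.3011 0.    ] depth [0.6712 0.275  0.0937]
top mug 0.91 [185 444] ray [ 0.6626 -0.3382  0.    ] depth [ 0.6616 -0.3388  0.0024]
 cut mat 0.9 2466 [0.4143 0.2682 0.0002] [0.5598 0.4102 0.0085]
 cut cleaner 0.8 5356 [ 0.4599 -0.0337  0.0117] [0.6582 0.1394 0.1789]
 cut flap_bar 0.9 3054 [ 0.5496 -0.0285  0.1428] [0.6637 0.1432 0.1806]
 cut drawer_front 0.81 831 [ 0.45   -0.026   0.0097] [0.5049 0.1008 0.0602]
 cut bottle 0.74 821 [0.6567 0.2708 0.0152] [0.7119 0.3232 0.2017]
 cut mug 0.81 968 [ 0.624  -0.3717  0.0025] [ 0.6993 -0.2828  0.0924]
 cut lunchbox 0.83 2877 [ 0.4473 -0.4116  0.0225] [ 0.5735 -0.2461  0.0462]
[... 453 characters left out ...]
0.91 [227 423] ray [0.6882 0.2964 0.    ] depth [0.7115 0.2755 0.0363]
scene mug 0.61 [293 206] ray [ 0.6614 -0.335   0.    ] depth [ 0.7066 -0.3317  0.0653]
 cut mat 0.86 1355 [ 0.4218  0.2666 -0.0012] [0.5633 0.41   0.0077]
 cut cleaner 0.89 5248 [ 0.4651 -0.0424  0.0006] [0.6764 0.15   0.1736]
 cut drawer_front 0.51 165 [ 0.4626 -0.0387  0.0273] [0.4893 0.0475 0.0585]
 cut bottle 0.74 1211 [0.6758 0.27   0.0051] [0.7264 0.3215 0.2   ]
 cut mug 0.67 1509 [ 0.6284 -0.3723  0.0004] [ 0.7068 -0.2783  0.0909]
 cut lunchbox 0.87 2597 [ 0.4582 -0.4123  0.0114] [ 0.5871 -0.2508  0.0452]
1.6 [ 0.216  -0.5865  0.2274] [[ 0.9384  0.3455 -0.    ]
 [ 0.3455 -0.9384  0.    ]
 [-0.     -0.     -1.    ]]
```

```bash
cat > b.py <<'E'
import numpy as np,cv2
from scipy.spatial.transform import Rotation
np.set_printoptions(precision=4,suppress=True)
for n in("top","scene"):
    W=np.load(n+"W.npy").reshape(-1,3); W=W[~np.isnan(W[:,0])]
    near=(abs(W[:,0]-.6)<.2)&(abs(W[:,1]-.055)<.14)
    for lo,hi in((.137,.156),(.165,.19),(.058,.07),(.045,.06)):
        P=W[near&(W[:,2]>lo)&(W[:,2]<hi)]
        if len(P)>10: print(n,lo,len(P),np.median(P,0),cv2.minAreaRect((P[:,:2]*1000).astype(np.float32)))
    M=np.load(n+"_mat.npy"); print("mat",cv2.minAreaRect((M[:,:2]*1000).astype(np.float32)))
    B=W[near&(W[:,2]>.165)]; c=B.mean(0); w,v=np.linalg.eigh(np.cov((B-c)[:,:2].T)); print("bar",c,v[:,-1])
E
python3 b.py
```

```text
top 0.137 2926 [0.6081 0.0582 0.1464] ((606.994873046875, 57.305301666259766), (109.7286605834961, 180.07342529296875), 8.742658615112305)
top 0.165 142 [0.5644 0.0511 0.1802] ((564.9365234375, 50.97710418701172), (10.369221687316895, 80.15884399414062), 8.977509498596191)
top 0.058 1399 [0.525  0.0444 0.0644] ((504.0433349609375, 41.44126892089844), (99.8207778930664, 180.0597686767578), 8.632661819458008)
top 0.045 265 [0.4615 0.0349 0.0546] ((501.69140625, 34.56198501586914), (97.19782257080078, 166.27523803710938), 7.248883247375488)
mat ((487.3741149902344, 339.7213439941406), (144.47801208496094, 142.98655700683594), 75.43235778808594)
bar [0.5645 0.0508 0.1801] [-0.1534  0.9882]
scene 0.137 2158 [0.6172 0.0526 0.1454] ((610.7330322265625, 56.777488708496094), (114.01284790039062, 181.77584838867188), 8.902190208435059)
scene 0.165 124 [0.5709 0.0492 0.178 ] ((570.1219482421875, 50.2609748840332), (12.847230911254883, 82.71736907958984), 9.849615097045898)
scene 0.058 294 [ 0.6537 -0.0173  0.0633] ((566.3890380859375, 49.353477478027344), (204.54872131347656, 181.64056396484375), 8.749573707580566)
scene 0.045 446 [0.6229 0.0128 0.0519] ((561.3233642578125, 49.287574768066406), (213.99415588378906, 183.15182495117188), 8.81143856048584)
mat ((543.3621826171875, 328.3819885253906), (145.79629516601562, 267.4328308105469), 77.22868347167969)
bar [0.571  0.0493 0.1772] [-0.1446  0.9895]
```

View pics/both.png

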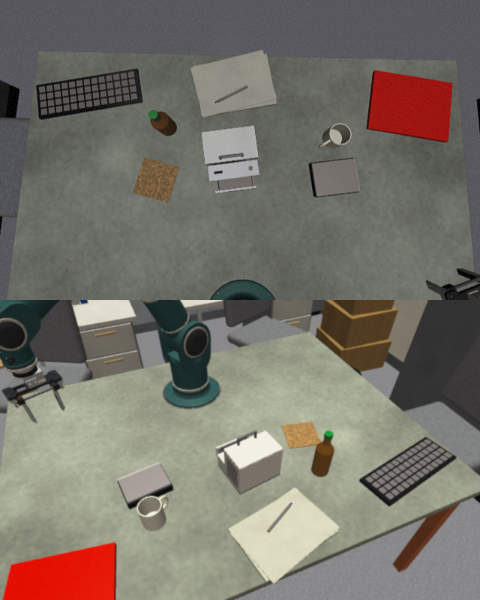

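Both views agree: cleaner at about (0.582, 0.053) with yaw about 8.8°, drawer open about 35 mm, mat at (0.490, 0.339) with the bottle behind it, and lunch box and mug on the right. Next I check that the planned poses are reachable.

```bash
cat >> h.py <<'E'
np.set_printoptions(precision=4,suppress=True)
YAW=np.radians(8.8); C=np.array([.5823,.0529,0]); c_,s_=np.cos(YAW),np.sin(YAW)
RC=np.array([[c_,-s_,0],[s_,c_,0],[0,0,1]])
def w(p): return C+RC@(np.array(p,float))
def down(flip=1):   # tool y along cleaner y*flip
    return RC@np.array([[-flip,0,0],[0,flip,0],[0,0,-1.]]) @ np.diag([-1,-1,1]) if False else RC@np.array([[flip,0,0],[0,-flip,0],[0,0,-1.]])
def fwd(phi,sgn=1): # tool z forward, pitched down by phi; tool y in the vertical plane
    z=np.array([np.cos(phi),0,-np.sin(phi)]); y=sgn*np.array([np.sin(phi),0,np.cos(phi)])
    return RC@np.stack([np.cross(y,z),y,z],1)
def bar(th): return np.array([.081-.096*np.cos(th)-.033*np.sin(th),0,.143+.033*np.cos(th)+.096*np.sin(th)])
def bar_tcp(th,phi,ahead=.010): return w(bar(th))-ahead*fwd(phi)[:,2]
E
python3 - <<'E'
from h import *
c,R,t=cam("wrist"); o=-t@R; print("cam in tool",readout.get_tool_rot().T@(o-readout.get_ee_pos()))
for f in (1,-1):
    for p in ([-.16,0,.05],[-.10,0,.05],[.02,0,.127],[.02,0,.30]): print("down",f,p,robot.ik(w(p),down(f)))
    print("mat",robot.ik([.49,.339,.225],down(f)))
    for th,ph in ((0,.1),(0,.3),(.6,.3),(1.2,.4),(1.87,.52)): print("fwd",f,th,ph,robot.ik(bar_tcp(th,ph),fwd(ph,f)))
    print("pre",robot.ik(bar_tcp(0,.1,.09),fwd(.1,f)))
    for ph in (0.5,.8,1.1): print(ph,robot.ik(bar_tcp(0,ph),fwd(ph,f)))
E
```

```text
cam in tool [ 0.0806  0.0003 -0.1568]
down 1 [-0.16, 0, 0.05] [ 0.3361  0.4059 -0.5444  2.2115  0.3653  0.6095 -1.8927]
down 1 [-0.1, 0, 0.05] [ 0.2758  0.4824 -0.4979  2.074   0.3651  0.6693 -1.8815]
down 1 [0.02, 0, 0.127] [ 0.2312  0.5402 -0.498   1.7394  0.309   0.9406 -1.8082]
down 1 [0.02, 0, 0.3] [ 0.3256  0.3838 -0.621   1.562   0.2302  1.2699 -1.7466]
mat [ 0.1364  0.6228 -1.1343  1.6659  0.5926  1.2423 -2.5441]
fwd 1 0 0.1 None
fwd 1 0 0.3 None
fwd 1 0.6 0.3 None
fwd 1 1.2 0.4 [ 0.8666  0.3251 -1.0767  2.4602  2.9189  0.6827 -2.7162]
fwd 1 1.87 0.52 [ 0.8034  0.4517 -1.0745  2.2819  2.6287  0.5306 -2.3743]
pre None
0.5 [ 0.8526  0.4834 -1.0803  2.5125  2.8238  0.7545 -2.5396]
0.8 [ 0.8398  0.2716 -1.0531  2.3495  2.1593  0.2387 -2.0375]
1.1 [ 0.445   0.2082 -0.6395  2.1462  0.3458  0.3733 -0.2944]
down -1 [-0.16, 0, 0.05] [ 0.7004  0.5634 -0.9958  2.2019  0.7198  0.7476  0.9366]
down -1 [-0.1, 0, 0.05] [ 0.5412  0.585  -0.8357  2.0663  0.6337  0.7639  1.0328]
down -1 [0.02, 0, 0.127] [ 0.4287  0.6195 -0.7832  1.7327  0.5073  1.0035  1.1817]
down -1 [0.02, 0, 0.3] [ 0.5208  0.4615 -0.9157  1.5558  0.3741  1.3101  1.2826]
mat [ 0.0865  0.5727 -1.0381  1.6672  0.5228  1.208   0.6501]
fwd -1 0 0.1 None
fwd -1 0 0.3 None
fwd -1 0.6 0.3 None
fwd -1 1.2 0.4 [ 0.8666  0.3251 -1.0767  2.4602  2.9189  0.6827  0.4254]
fwd -1 1.87 0.52 [ 0.8034  0.4517 -1.0745  2.2819  2.6287  0.5306  0.7672]
pre None
0.5 [ 0.8526  0.4834 -1.0803  2.5125  2.8238  0.7545  0.602 ]
0.8 [ 0.8398  0.2716 -1.0531  2.3495  2.1593  0.2387  1.1041]
1.1 [-1.0975  0.2967  1.1043  2.1879 -0.7638  0.4402 -2.424 ]
```

```bash
python3 - <<'E'
from h import *
robot.gripper_to(0.0)
robot.move_ptp(w([-.17,0,.16]),down(-1))
robot.move_linear(w([-.17,0,.05]),velocity=.15)
print(robot.move_linear(w([-.085,0,.05]),velocity=.05,threshold=12))
p=readout.get_ee_pos(); print("cleaner frame",RC.T@(p-C),readout.get_force(),readout.get_time())
im,d=grab_frame("top"); save("drawer",im[150:270,250:400].repeat(3,0).repeat(3,1))
robot.move_linear(p-RC[:,0]*.03,velocity=.1)
robot.move_linear(w([-.13,0,.20]),velocity=.2)
print(readout.get_qpos())
for f in (1,-1):
  for ph in (.9,1.0,1.1,1.2,1.3):
    print(f,ph)
    for th in (0,.5,1,1.5,1.88):
        print("   ",th,robot.ik(bar_tcp(th,ph),fwd(ph,f)))
E
```

```text
True
cleaner frame [-0.1003 -0.      0.0494] [-0.518   0.2116  0.5647] 7.4833
[ 0.6912  0.2491 -0.9333  2.0244  0.2397  0.9841  1.3617]
1 0.9
    0 [ 0.8588  0.2759 -1.0859  2.2822  1.4068  0.2285 -1.2933]
    0.5 None
    1 [ 0.7513  0.0983 -0.9184  2.1888  0.3023  0.2305 -0.2549]
    1.5 [ 0.2916  0.1406 -0.4615  2.1168  0.2468  0.2335 -0.2111]
    1.88 [ 0.0218  0.2151 -0.1815  2.059   0.1573  0.2022 -0.1318]
1 1.0
    0 [ 0.1886  0.1553 -0.3498  2.2274  0.2343  0.2021 -0.2041]
    0.5 [ 0.5678  0.1014 -0.7337  2.1861  0.203   0.3141 -0.1649]
    1 [ 0.5751  0.1074 -0.7473  2.118   0.19    0.3785 -0.1506]
    1.5 [ 0.3636  0.1728 -0.5505  2.0389  0.2381  0.3918 -0.1943]
    1.88 [ 0.202   0.2505 -0.3924  1.977   0.2615  0.3705 -0.2148]
1 1.1
    0 [ 0.3219  0.1909 -0.5026  2.1495  0.2572  0.3625 -0.2169]
    0.5 [ 0.4968  0.1294 -0.6743  2.1125  0.1821  0.462  -0.1444]
    1 [ 0.495   0.138  -0.6797  2.0431  0.1785  0.5251 -0.1391]
    1.5 [ 0.3726  0.21   -0.5762  1.96    0.2329  0.5427 -0.184 ]
    1.88 [ 0.2658  0.2908 -0.4798  1.8951  0.2758  0.5284 -0.2175]
1 1.2
    0 [ 0.35
[... 1564 characters left out ...]
 1.8817  0.8184  0.6942  2.5097]
-1 1.2
    0 [ 0.8451  0.4092 -1.1648  2.0606  0.7068  0.636   2.5575]
    0.5 [ 0.9236  0.3272 -1.2253  2.0265  0.5426  0.6852  2.6985]
    1 [ 0.9065  0.3438 -1.2303  1.9557  0.5358  0.7494  2.7127]
    1.5 [ 0.8157  0.4462 -1.1994  1.8681  0.6516  0.8088  2.6362]
    1.88 [ 0.7346  0.5519 -1.1682  1.7991  0.7678  0.843   2.5678]
-1 1.3
    0 [ 0.8109  0.4699 -1.1697  1.9832  0.6729  0.7859  2.5951]
    0.5 [ 0.8714  0.397  -1.2189  1.9491  0.5535  0.839   2.6934]
    1 [ 0.8498  0.4131 -1.2214  1.8768  0.5496  0.9023  2.7057]
    1.5 [ 0.7655  0.5056 -1.1923  1.7861  0.6382  0.9569  2.6556]
    1.88 [ 0.6909  0.6041 -1.1653  1.7143  0.7334  0.9865  2.6077]
```

```bash
python3 - <<'E'
from h import *
robot.move_linear(w([-.135,0,.05]),velocity=.2)
print(robot.move_linear(w([-.085,0,.05]),velocity=.04,threshold=25))
p=readout.get_ee_pos(); print("cleaner frame",RC.T@(p-C),readout.get_force())
robot.move_linear(p-RC[:,0]*.04,velocity=.15)
robot.move_linear(w([-.16,0,.22]),velocity=.25)
im,d=grab_frame("top"); save("drawer2",im[150:270,250:400].repeat(3,0).repeat(3,1)); W=cloud("top",d)
P=((W-C)@RC).reshape(-1,3); 
for lo,hi in((.058,.07),(.035,.062)):
    m=(abs(P[:,1])<.07)&(P[:,2]>lo)&(P[:,2]<hi)&(P[:,0]>-.16)&(P[:,0]<.0); print(m.sum(),np.percentile(P[m,0],[0,2,10,50]))
print(readout.get_time())
E
```

```text
True
cleaner frame [-0.1002  0.0001  0.0494] [-3.3026 -1.0086  0.2255]
1034 [-0.0913 -0.0845 -0.0787 -0.0566]
179 [-0.0936 -0.0926 -0.0912 -0.0853]
11.9583
```

View pics/drawer2.png

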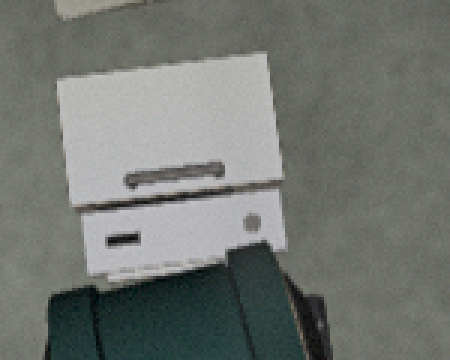

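The drawer panel now sits flush against the front step (crop around row 270, columns 90–240), and both pushes stopped at the same place. Next is the flap.

```bash
python3 - <<'E'
from h import *
ph=1.1; F=fwd(ph,1)
robot.gripper_to(0.030)
robot.move_ptp(bar_tcp(0,ph,.09),F)
print(robot.move_linear(bar_tcp(0,ph),velocity=.08,threshold=8), readout.get_force())
robot.gripper_to(0.005)
print("opening",readout.get_opening(),readout.get_grasp_force(),readout.get_force())
ths=np.linspace(0,1.87,11)[1:]
for th in ths:
    robot.move_linear(bar_tcp(th,ph),velocity=.08)
    f=readout.get_force(); print(round(th,2),f,round(readout.get_opening(),4))
    if np.linalg.norm(f)>35: print("STOP"); break
print(readout.get_time())
im,d=grab_frame("scene"); save("flap",cv2.resize(im[120:280,250:450],(800,640))[:600])
E
```

```text
False [ 0.1591 -0.4857  0.2334]
opening 0.009294080292176779 30.00178188085556 [-5.9861 -1.2525  4.1426]
0.19 [ 30.5751   7.6755 -14.0601] 0.0088
0.37 [ 0.4771 -0.0567 -0.2875] 0.005
0.56 [ 0.6026 -0.3257 -0.0236] 0.0052
0.75 [-0.4864  0.4323 -0.1798] 0.0049
0.94 [-0.2858 -0.9959 -0.046 ] 0.0048
1.12 [0.3123 0.2318 0.7423] 0.005
1.31 [-0.1444  0.6763 -0.1656] 0.0048
1.5 [-0.5953 -0.1518  0.3108] 0.0044
1.68 [-0.052  -0.2588  0.3134] 0.005
1.87 [-0.3778  0.6822  0.0766] 0.005
19.0083
```

```bash
python3 - <<'E'
from h import *
print(RC.T@(readout.get_ee_pos()-C))
im,d=grab_frame("scene"); save("flap1",cv2.resize(im[120:260,250:430],(720,560)))
W=cloud("scene",d); P=((W-C)@RC).reshape(-1,3)
m=(abs(P[:,1])<.085)&(P[:,0]>-.03)&(P[:,0]<.09)&(P[:,2]>.12)&(P[:,2]<.2)
for a in np.arange(-.03,.09,.01):
    k=m&(P[:,0]>a)&(P[:,0]<a+.01)&(abs(P[:,1])>.045); print(round(a,3),k.sum(),np.median(P[k,2]) if k.any() else None)
E
```

```text
[0.073  0.0003 0.2339]
-0.03 23 0.15911637866137632
-0.02 53 0.1589611889182256
-0.01 63 0.15721092669595849
0.0 67 0.1559491727083081
0.01 67 0.15513857629491076
0.02 78 0.15332816101490496
0.03 82 0.151566247332754
0.04 95 0.1508378651967554
0.05 95 0.1493176275125924
0.06 92 0.14819685407705688
0.07 107 0.14663239841367376
0.08 184 0.1346432171893638
```

View pics/flap1.png

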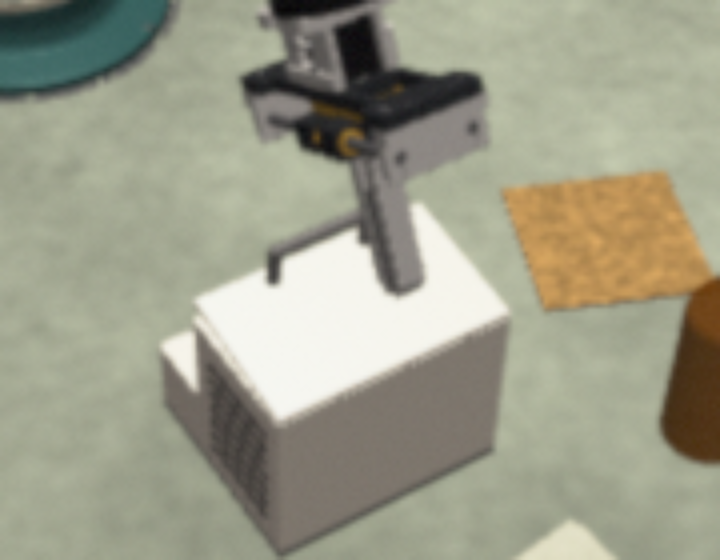

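My arc had a sign error: the bar swings back over the hinge, so the grip slipped with the flap at about 0.12 rad. The view shows it barely raised, with the gripper hovering above. I'll correct the arc and regrip with the tool pointing straight down.

```bash
cat >> h.py <<'E'
def bar(th): return np.array([.081-.096*np.cos(th)+.033*np.sin(th),0,.143+.033*np.cos(th)+.096*np.sin(th)])
def dx(f=1): return RC@np.array([[0,f,0],[f,0,0],[0,0,-1.]])  # tool y along cleaner x
E
cat > flap.py <<'E'
from h import *
th0=.122; ths=np.linspace(th0,1.66,13)[1:]
up=np.array([0,0,.006])
best=None
for f in (1,-1):
    q=[robot.ik(w(bar(t))+up,dx(f)) for t in (th0,.5,1,1.66)]; print(f,q[0],q[-1],[x is None for x in q])
    if all(x is not None for x in q) and (best is None or abs(q[0][6])<best[0]): best=(abs(q[0][6]),f)
f=best[1]
p=readout.get_ee_pos(); robot.move_linear([p[0],p[1],.30],velocity=.25)
robot.gripper_to(.032)
robot.move_ptp(w(bar(th0))+[0,0,.08],dx(f))
hit=robot.move_linear(w(bar(th0))+up,velocity=.08,threshold=8); print("hit",hit)
robot.gripper_to(.005); print("opening",readout.get_opening(),readout.get_force())
for th in ths:
    robot.move_linear(w(bar(th))+up,velocity=.08)
    F=readout.get_force(); o=readout.get_opening(); print(round(th,2),F,round(o,4))
    if np.linalg.norm(F)>30 or o<.0075: print("STOP"); break
print(readout.get_time())
im,d=grab_frame("scene"); save("flap2",cv2.resize(im[100:260,250:450],(720,576)))
E
python3 flap.py
```

```text
1 [ 0.4735  0.4775 -0.8036  1.7567  0.386   1.0728 -0.309 ] [ 0.3179  0.6662 -0.7561  1.3458  0.455   1.3048 -0.2944] [False, False, False, False]
-1 [-0.9258  0.5912  1.0848  1.8021 -0.5822  1.1111 -2.6254] [-0.755   0.7965  1.0802  1.39   -0.7002  1.3637 -2.653 ] [False, False, False, False]
hit False
opening 0.008910742437838412 [-2.339  -0.8508  2.4829]
0.25 [-4.6365 -1.0347  2.9597] 0.0089
0.38 [-8.8833 -2.4378  7.9929] 0.0092
0.51 [-10.8852  -2.972   11.0888] 0.0089
0.63 [-11.6047  -4.2455  16.829 ] 0.0089
0.76 [-6.825  -3.4588 13.9651] 0.009
0.89 [-4.0942 -3.1304 10.2478] 0.0091
1.02 [-1.7768 -2.7766  5.2566] 0.0086
1.15 [-0.2701 -3.354   7.1885] 0.0092
1.28 [ 0.7458 -3.3007  4.3079] 0.009
1.4 [ 1.5382 -3.0776  3.7015] 0.0089
1.53 [ 2.363  -4.0516  2.6903] 0.009
1.66 [ 1.9024 -3.4882  3.1157] 0.0088
26.0833
```

```bash
python3 - <<'E'
from h import *
robot.gripper_to(.018)
p=readout.get_ee_pos(); print(robot.move_linear([p[0],p[1],.34],velocity=.15,threshold=10),readout.get_ee_pos())
robot.move_ptp(w([.0,0,.34]),down(-1)); robot.gripper_to(.085)
print(readout.get_time())
im,d=grab_frame("scene"); save("flap3",cv2.resize(im[100:260,250:450],(720,576)))
W=cloud("scene",d); P=((W-C)@RC).reshape(-1,3); m=(abs(P[:,1])<.09)&(P[:,0]>.06)&(P[:,0]<.13)&(P[:,2]>.15)&(P[:,2]<.26)
print("flap pts",np.median(P[m],0),np.percentile(P[m],98,axis=0))
im,d=grab_frame("wrist"); inf=cam("wrist"); save("wr",im); W=cloud("wrist",d,inf)
for e in tip_of("wrist","filter_tab")[:2]:
    i,j=np.round(e["pixel"]).astype(int); print("tab",e["p"],e["pixel"],RC.T@(ray_z("wrist",e["pixel"],.116,inf)-C),RC.T@(W[i,j]-C))
for e in cut_out("wrist","filter_tab")[:1]:
    Q=(W[e["pixels"]]-C)@RC; Q=Q[(Q[:,2]>.122)&(Q[:,2]<.14)]; print("cut",len(Q),np.percentile(Q,[2,50,98],axis=0))
Q=((W-C)@RC).reshape(-1,3); m=(Q[:,2]>.118)&(Q[:,2]<.136)&(Q[:,0]>-.012)&(Q[:,0]<.06)&(abs(Q[:,1])<.06); print("geo",m.sum(),np.percentile(Q[m],[2,50,98],axis=0) if m.any() else "")
E
```

```text
False [0.7028 0.0719 0.339 ]
29.8083
flap pts [ 0.0919 -0.0111  0.2179] [0.1282 0.085  0.2508]
tab 0.69 [247.8, 467.7] [0.0962 0.1779 0.116 ] [0.125  0.2074 0.0539]
tab 0.63 [189.4, 327.6] [0.0209 0.0029 0.116 ] [0.0176 0.0033 0.1265]
cut 412 [[ 0.0142 -0.0198  0.1245]
 [ 0.0197  0.001   0.1273]
 [ 0.0263  0.0214  0.1291]]
geo 448 [[ 0.0141 -0.0199  0.12  ]
 [ 0.0191  0.001   0.1271]
 [ 0.0263  0.0216  0.1291]]
```

```bash
python3 -c "
import cv2,numpy as np
a=cv2.imread('pics/flap3.png');b=cv2.imread('pics/wr.png')
cv2.imwrite('pics/m1.png',np.hstack([cv2.resize(a,(400,320)),cv2.resize(b,(400,320))]))"
```

```text
(no output)
```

View pics/m1.png

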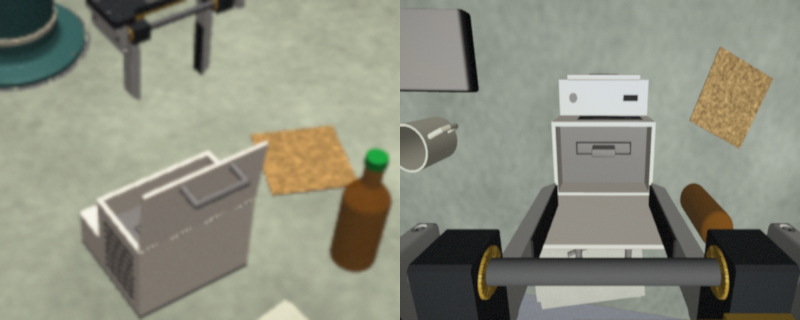

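The flap stands upright and the tab shows in the slot (wrist image around column 603, row 150), measured at cleaner (0.020, 0.001) as expected.

```bash
python3 - <<'E'
from h import *
T=[.0198,.001]
robot.move_linear(w(T+[.24]),velocity=.2)
print(robot.move_linear(w(T+[.126]),velocity=.08,threshold=8),readout.get_ee_pos())
robot.gripper_to(.03); f0=readout.get_force(); print("open",readout.get_opening(),readout.get_grasp_force(),f0)
p=readout.get_ee_pos()
print(robot.move_linear(p+[0,0,.03],velocity=.05,threshold=15),readout.get_force(),readout.get_opening())
print(robot.move_linear(p+[0,0,.165],velocity=.12,threshold=15),readout.get_force(),readout.get_opening())
print(readout.get_time(),readout.get_ee_pos())
im,d=grab_frame("scene"); save("lift",cv2.resize(im[60:260,230:480],(720,576)))
E
```

```text
False [0.6019 0.0569 0.1264]
open 0.043933887893878414 29.983825385570526 [-0.0062  0.0625  0.3216]
False [ 0.3754  0.3015 -0.7629] 0.04332202620817237
False [-0.0104 -0.0876 -1.747 ] 0.04355966901060143
34.9833 [0.6015 0.0567 0.2903]
```

View pics/lift.png

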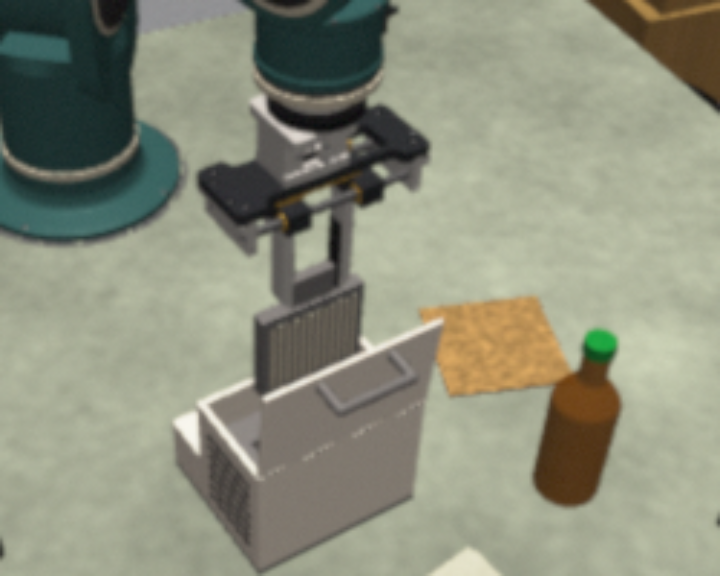

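The cassette hangs upright in the gripper, clear of the rim and the flap. Now I carry it over the mat.

```bash
python3 - <<'E'
from h import *
p=readout.get_ee_pos(); M=np.array([.4905,.339])
robot.move_linear([.53,.10,p[2]+.01],velocity=.15)
robot.move_linear([*M,p[2]],velocity=.15)
robot.move_linear([*M,.2244],velocity=.08)
robot.pause(.5)
print(readout.get_time(),readout.get_ee_pos(),readout.get_tool_rot()[:,2],readout.get_opening(),readout.get_force(),abs(readout.get_joint_vel()).max())
for n in("scene","top"):
    im,d=grab_frame(n); W=cloud(n,d); save("fin_"+n,im)
    for q in("filter","mat","cleaner","drawer_front"):
        for e in cut_out(n,q)[:1]:
            P=W[e["pixels"]]; P=P[~np.isnan(P[:,0])]; print(n,q,round(e["p"],2),np.percentile(P,[3,50,97],axis=0).tolist() if q=="filter" else np.percentile(P,[2,98],axis=0).round(3).tolist())
    for e in tip_of(n,"filter")[:1]: print("tip",e["p"],ray_z(n,e["pixel"],.104))
a=cv2.imread("pics/fin_scene.png")[80:300,200:500]; b=cv2.imread("pics/fin_top.png")[120:340,120:420]
cv2.imwrite("pics/m2.png",np.hstack([cv2.resize(x,(400,293)) for x in(a,b)]))
E
```

```text
38.9833 [0.4905 0.339  0.2244] [ 0.  0. -1.] 0.04370302630214908 [ 0.6361  0.3313 -1.6248] 0.0023389986931996202
scene filter 0.84 [[0.49082087412828446, 0.2866093121775533, 0.10980666425789253], [0.4991433838120498, 0.33362523060602534, 0.16336122687112015], [0.5080590512395273, 0.3857829773691432, 0.22379029164025527]]
scene mat 0.64 [[0.422, 0.266, -0.001], [0.562, 0.411, 0.008]]
scene cleaner 0.56 [[0.537, -0.042, 0.006], [0.705, 0.149, 0.249]]
tip 0.57 [0.4764 0.3362 0.104 ]
top filter 0.53 [[0.4855885569527426, 0.28559984497769664, 0.1099818824006403], [0.49406404853252345, 0.28724501137429337, 0.15720197269337088], [0.5028907069550551, 0.2970844675358005, 0.19920856137514242]]
top mat 0.72 [[0.429, 0.262, 0.0], [0.555, 0.354, 0.009]]
top cleaner 0.89 [[0.493, -0.033, 0.017], [0.697, 0.145, 0.25]]
top drawer_front 0.74 [[0.482, -0.029, 0.025], [0.506, 0.108, 0.06]]
tip 0.39 [0.4877 0.3332 0.104 ]
```

View pics/m2.png

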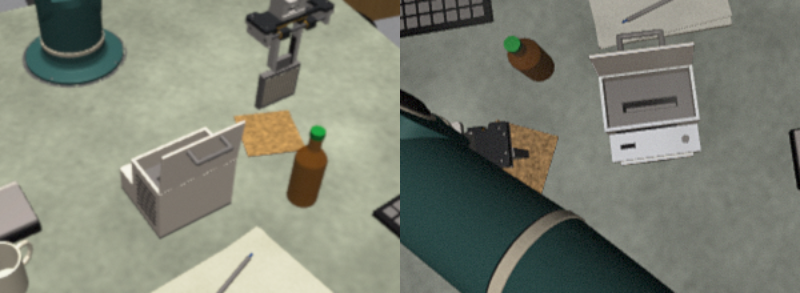

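The cassette hangs upright over the mat with its lower edge at about 0.105 m. The drawer is shut, the flap is standing open, and the bottle, mug and lunch box look untouched.

```bash
python3 -c "
from h import *
print(robot.sign_off(),readout.get_time())"
```

```text
the job is handed in; nothing more can be done
the job is handed in; nothing more can be done
```

The job is handed in at about 39 s on the robot's clock: drawer shut, flap standing open, and the filter cassette held still and upright over the middle of the mat, its lower edge about 10 cm up; the first try at lifting the flap slipped off the bar, so I regripped it.

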